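# Slide the wide pantry tub onto its mat and stack the small tub on it

### The job

Slide the wide flat tub along the counter, without lifting or tipping it, until it sits in the middle of the cork mat and square with it. Then stand the small tub on top, lowering it rather than dropping it, so that all four of its feet are down in the recesses of the wide tub's lid. Leave the jar, markers, bin and bookend where they are.

Things in the scene. Friction and masses are not known exactly. Their poses are not given: they have to be found in the camera images.
- flat_tub: Wide low food tub, pale grey, flush teal lid that stays shut: 132 mm (x) by 160 mm (y, its long side), 54 mm high, flat upright sides, about 0.7 kg, too wide to grip. Origin: centre of its underside (z = 0 on the counter, 2 mm on the mat). Starts left or right of the mat, nearer the robot, turned up to 0.35 rad. Slides with ordinary friction (2 to 7 N) and stops when the push stops.
- lid_top (a point): Centre of the wide tub's flat lid top, 54 mm above that tub's origin, same axes. The lid has four round recesses with near-black floors, 18 mm across and 5 mm deep, centred at x = +-20 mm, y = +-38 mm from this point: they take the small tub's feet.
- small_tub: Small food tub, pale grey, teal lid that stays shut: 56 mm (x, the way to grip it) by 96 mm (y), 70 mm high, flat sides, 0.25 kg. Origin: centre of its underside, at the bottom of its four domed feet (12 mm across, 6 mm tall, at x = +-20, y = +-38 mm). Starts on the mat's other side, turned up to 0.6 rad.
- small_tub_base (a point): The same point as the small tub's origin, between its feet. Rightly stacked it lies over the centre of the wide tub's lid, 5 mm below the lid top (49 mm above the wide tub's origin; level with the lid top, 54 mm, means not seated), the two long sides parallel, either way round.
- mat: Thin cork mat fixed to the counter, 184 mm (x) by 212 mm (y, its long side), 2 mm thick, with a 12 mm bevel all round up which the wide tub slides easily. Origin: its centre, at counter height. The wide tub belongs in its middle, long side along long side, a border of about 26 mm showing all round. Turned up to 0.15 rad.
- jar: Square glass jar with a steel twist lid, 80 by 80 by 107 mm high, at the left side of the counter. Origin: centre of its underside. Do not disturb; it stays where it is.
- bin: White plastic stacking bin, open on top, 142 mm (x) by 194 mm (y) over its rim, 85 mm high, at the far side, left of the middle. Origin: centre of its underside. Do not disturb; it stays where it is.
- bookend: Small L-shaped sheet-metal bookend, foot 100 by 75 mm, 127 mm high, standing against four cookbooks, at the far side, right of the middle. Origin: centre of its foot. Do not disturb; it stays where it is.
- marker_1: Purple marker lying crosswise beyond the mat, 136 mm long along its x, 17 mm thick. Origin: its middle, at counter height. Do not disturb; it stays where it is.
- marker_2: Purple marker like marker_1, lying beyond it. Do not disturb; it stays where it is.
- marker_3: Purple marker like marker_1, lying crosswise (along world y) between the robot and the mat. Do not disturb; it stays where it is.
Not all that is in view belongs to the job. What is shaped like the small_tub but pink or purple is not meant.

How it is judged:
On the way, in this order (a step that is already met when the one before it is completed fails the run):
1. the wide tub has been slid into the middle of the mat and is square with it (x of flat_tub in the frame of mat between -0.018 and 0.018 m and y of flat_tub in the frame of mat between -0.018 and 0.018 m and angle between the y axis of flat_tub and the y axis of mat, either way round below 0.1 rad and angle between flat_tub's own z axis and vertical below 0.03 rad and linear speed of flat_tub below 0.02 m/s and angular speed of flat_tub below 0.15 rad/s), for 0.3 s.
2. the small tub stands on the wide tub's lid with all four feet in the recesses (x of small_tub in the frame of flat_tub between -0.006 and 0.006 m and y of small_tub in the frame of flat_tub between -0.006 and 0.006 m and z of small_tub in the frame of flat_tub between 0.046 and 0.0512 m and angle between the y axis of small_tub and the y axis of flat_tub, either way round below 0.12 rad and angle between small_tub's own z axis and vertical below 0.04 rad and x of flat_tub in the frame of mat between -0.018 and 0.018 m and y of flat_tub in the frame of mat between -0.018 and 0.018 m and angle between the y axis of flat_tub and the y axis of mat, either way round below 0.1 rad and angle between flat_tub's own z axis and vertical below 0.03 rad), for 0.2 s.
At the end, for the whole second after the job is handed in: The wide tub lies on the mat, centre within 18 mm along each mat axis, within 0.10 rad of square. The small tub stands upright with four feet in its recesses: underside at most 51.2 mm above the wide tub's, centred within 6 mm, long sides within 0.12 rad. Both are at rest (all of step 2 and linear speed of each of flat_tub, small_tub below 0.02 m/s and angular speed of each of flat_tub, small_tub below 0.15 rad/s); the robot touches nothing.
It fails at once if the wide tub was lifted more than 10 mm off the counter or tipped more than 0.12 rad (it is to be slid) (height (world z) of flat_tub above 0.012 m or angle between flat_tub's own z axis and vertical above 0.12 rad).
It fails at once if the small tub was dropped (fell free faster than 0.45 m/s) (contact force between small_tub and anything else below 0.02 N and linear speed of small_tub above 0.45 m/s).
It fails at once if the jar, a marker, the bin or the bookend was moved by more than 25 mm or knocked over (distance of any of jar, marker_1, marker_2, marker_3, bin, bookend from where it was at the start of the episode above 0.025 m or angle between any of jar, marker_1, marker_2, marker_3, bin, bookend's own z axis and vertical above 0.3 rad).
It also fails if it takes over 64 s, if anything falls off the work surface, if the arm or the gripper's body presses on something with over 40 N, if the wrist force passes 120 N, or if a joint passes its speed limit or range.

### The arm

A 6-joint arm with a two-finger parallel gripper is mounted at the origin on the work surface. World frame = base frame: x ahead of the robot, y to its left, z up, the work surface at z = 0. Lengths are in m, angles in rad, forces in N, time in s.
With the tool pointing down it reaches from about 0.375 to 0.925 m from the base axis. Payload 5.7 kg.
Tool frame: the origin (TCP) lies midway between the tips of the shut fingers; the grasp point (between the pads) lies 19 mm behind it; z points along the fingers, x is the direction in which the jaws open and shut, and the axes are right-handed (so a half turn about z gives the same grasp; the last joint's range is limited). The gripper opens to 88 mm and grips with 3 to 60 N. Pads are 20 mm wide; open, the fingers measure 115 mm over their backs; the gripper's body (75 mm by 178 mm) begins 61 mm behind the grasp point.
Start: joints at [-1.37, 0.359, 1.51, -0, 1.272, -0.115], TCP at [0.186, -0.57, 0.223] pointing down, gripper open.
Joint ranges: [-2.97, 2.97], [-1.01, 2.36], [0.21, 2.38], [-0.96, 4.11], [0.2, 2.71], [-2.98, 2.98]. Speed limits (rad/s): [2.39, 2.39, 3.14, 3.14, 3.14, 3.14].

### API

Orientations are given as a unit quaternion [x, y, z, w].
In Python, from bench import move_ptp, servo_line, goto_joints, move_gripper, sleep, inverse_kinematics, capture, PlanningError, close_job, spot_in, silhouettes, current_clock, current_joint_pos, current_qvel, current_joint_torque, current_position, current_orientation, current_force, current_torque, current_finger_gap gives the robot as it stands. Calls block until the motion is done:
- move_ptp(position, orientation): joint-space move of the TCP to a pose.
- servo_line(position, orientation=None, rate=0.15, contact_N=None): straight line of the TCP; orientation=None keeps the orientation; rate is the mean speed in m/s. With contact_N (N) it stops when the force on the tool has changed by that much, and returns True; else False.
- goto_joints(angles): joint-space move.
- move_gripper(opening): finger opening in m; the grip force is fixed at half the most; returns when the fingers have stopped.
- sleep(seconds).
- inverse_kinematics(position, orientation): joint angles nearest the present ones, or None.
- capture(name): name is "scene" or "top"; returns a dict with "image" (400x640x3 uint8, blue, green, red), "range_z" (400x640 float32, m along the optical axis (not along the pixel's ray), 0 where there is no reading), "intrinsics" (3x3 intrinsics, pixels), "k1" (the pictures are not rectified: a ray, as slopes to the right and down, at radius r is drawn at 1 + k1 r^2 times it, then the intrinsics apply), "R" (3x3) and "t" (3): a world point X has camera coordinates R X + t. Camera axes: x right, y down, z forward; pixel columns grow to the right and rows downward; lengths in m; the calibration is good to about 2 mm. A picture is of the moment at which its call begins.
A pose or a line that the arm cannot do raises PlanningError and nothing moves.
- close_job(): hands the job in, once; it reports no verdict.
Trained networks look in the newest picture that a camera, given by its name, has taken for a name from the list of things; names that differ only in an ending like _2 or _b are one class to them, and where a whole thing is asked for, a point or a joint stands for the part that bears it (a point fixed in the world has none). Each returns a list of dicts, best first, with "conf" (0 to 1); they miss things now and then, are a little off and sometimes report something else, mostly with a low value. They report only what shows in the picture. A call takes as long as a camera call. They do not tell look-alikes from the thing itself.
- spot_in(camera, query): "xy" ([column, row] in pixels, amid what is visible of it).
- silhouettes(camera, query): "region" (400x640 bool, what is visible of it) and "xy" ([column, row] in pixels, amid what is visible of it).
Readings, each from a call of its own:
- current_clock(): time.
- current_joint_pos(): joint angles.
- current_qvel(): joint speeds.
- current_joint_torque(): joint torques, N m.
- current_position(): TCP position.
- current_orientation(): TCP orientation.
- current_force(): force on the tool from outside, world axes, zero at the start.
- current_torque(): the same for the moment, N m.
- current_finger_gap(): finger opening in m.
Only numpy, scipy, OpenCV 4.12 (cv2) and the standard library are available. Lean on these libraries where they do the work, as an engineer would, in place of code of your own. Each camera call takes 0.05 s, during which the arm holds its last target.

## Working session

There is one attempt and no reset: what is moved stays moved. The work goes in short steps, each a Python script; the robot and the scene stay as the last script left them, time stands still between calls to the robot, and variables do not carry over. Pictures are saved under pics/ and viewed, and the job is handed in when it is done.

```bash
ls; mkdir -p pics; cat > s1.py <<'E'
from bench import *
import cv2,numpy as np
for n in ("scene","top"):
    c=capture(n); cv2.imwrite(f"pics/{n}0.png",c["image"])
    np.savez(f"/tmp/{n}0.npz",**{k:np.array(v) for k,v in c.items()})
    print(n,c["intrinsics"],c["k1"],c["R"],c["t"])
    for q in ("flat_tub","small_tub","mat","jar","bin","bookend","marker_1"):
        print(q,[(np.round(d["xy"]),round(d["conf"],2)) for d in spot_in(n,q)])
print(current_clock(),current_orientation())
E
python3 s1.py
```

```text
pics
scene [[372.22796148   0.         318.45695897]
 [  0.         372.22796148 197.14308233]
 [  0.           0.           1.        ]] -0.04117966223820094 [[-0.20009421  0.97976935  0.00378629]
 [ 0.7734256   0.16032348 -0.61327744]
 [-0.60147747 -0.11978485 -0.7898585 ]] [-0.01751098 -0.40494399  1.33747136]
flat_tub [(array([176., 168.]), 0.69), (array([145., 247.]), 0.34)]
small_tub [(array([405., 244.]), 0.74), (array([359., 156.]), 0.69), (array([382., 192.]), 0.65)]
mat [(array([270., 213.]), 0.61), (array([237., 266.]), 0.32)]
jar [(array([478., 215.]), 0.81)]
bin []
bookend [(array([144., 244.]), 0.86)]
marker_1 [(array([224., 281.]), 0.88), (array([289., 162.]), 0.83), (array([236., 269.]), 0.59)]
top [[497.03846277   0.         317.93057176]
 [  0.         497.03846277 203.6471426 ]
 [  0.           0.           1.        ]] -0.15269996516411022 [[ 0.01220579 -0.99961013 -0.02511205]
 [-0.99847962 -0.01083422 -0.05404689]
 [ 0.05375375  0.02573356 -0.99822258]] [0.13105798 0.58376765 1.22503127]
flat_tub [(array([489., 238.]), 0.75)]
small_tub [(array([256., 240.]), 0.88), (array([231., 185.]), 0.87), (array([286., 296.]), 0.75)]
mat [(array([375., 212.]), 0.86), (array([384., 138.]), 0.66), (array([492., 238.]), 0.58)]
jar [(array([159., 233.]), 0.91)]
bin [(array([301., 125.]), 0.76)]
bookend [(array([470., 138.]), 0.55)]
marker_1 [(array([369., 280.]), 0.91), (array([388., 122.]), 0.88), (array([383., 141.]), 0.67)]
0.8 [ 8.09504500e-01 -5.87113669e-01 -5.73648069e-05 -2.70661804e-05]
```

View pics/top0.png

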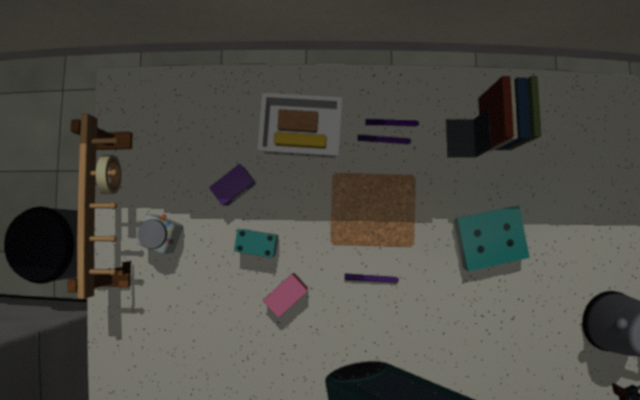

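View pics/scene0.png

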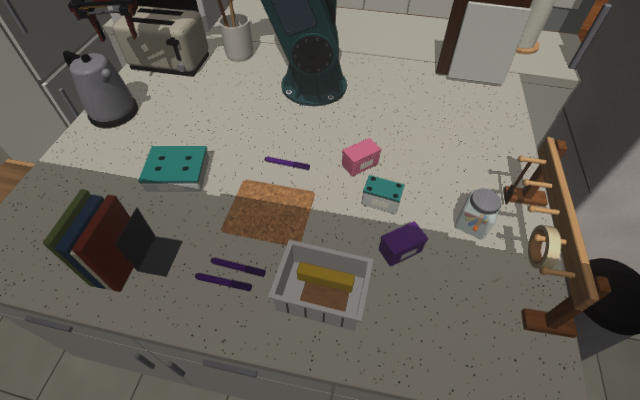

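```bash
python3 -c "
import cv2
a=cv2.imread('pics/top0.png')[140:340,190:330];cv2.imwrite('pics/crop0.png',cv2.resize(a,None,fx=3,fy=3,interpolation=2)[:600])"
```

```text
(no output)
```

View pics/crop0.png

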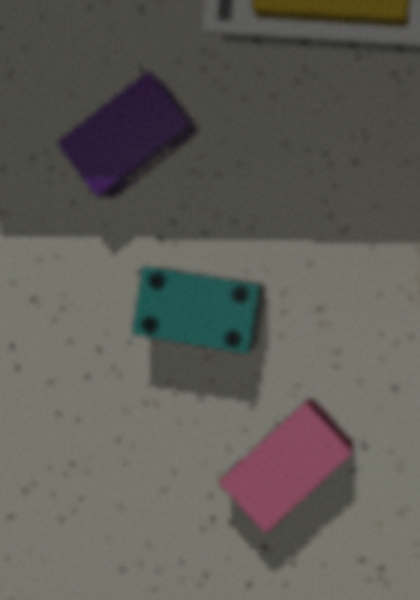

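The small-tub candidates in the top view are teal (256,243), purple (231,185) and pink (286,296). The close crop confirms the teal one at (256,243), since the description is pale grey with a teal lid. The wide tub is at (492,238), the mat at (373,210) and marker_3 at (371,279). Next I compute the poses.

```bash
cat > h.py <<'E'
from bench import *
import cv2,numpy as np
def rays(c,px):
    K=np.array(c["intrinsics"],float);D=np.array([float(c["k1"]),0,0,0,0])
    p=cv2.undistortPoints(np.asarray(px,float).reshape(-1,1,2),K,D).reshape(-1,2)
    return np.c_[p,np.ones(len(p))]
def toplane(c,px,z):
    R=np.array(c["R"]);t=np.array(c["t"]);d=rays(c,px)@R; o=-R.T@t
    s=(z-o[2])/d[:,2]; return (o+s[:,None]*d)
def project(c,X):
    X=np.asarray(X,float).reshape(-1,3)@np.array(c["R"]).T+np.array(c["t"])
    x=X[:,:2]/X[:,2:]; x=x*(1+float(c["k1"])*(x**2).sum(1))[:,None]
    K=np.array(c["intrinsics"]); return x@K[:2,:2].T+K[:2,2]
def rect(c,mask,z):
    "centre, yaw of long side from world y, sizes(short,long)"
    cs,_=cv2.findContours(mask.astype(np.uint8),0,1); k=max(cs,key=cv2.contourArea)
    P=toplane(c,k.reshape(-1,2),z)[:,:2]
    (cx,cy),(w,h),a=cv2.minAreaRect((P*1000).astype(np.float32))
    a=np.deg2rad(a)
    if w>h: a-=np.pi/2; w,h=h,w   # h is along angle a+90
    a=(a+np.pi/2)%np.pi-np.pi/2
    return np.array([cx/1000,cy/1000,a,w,h])
def masks(c):
    hsv=cv2.cvtColor(c["image"],cv2.COLOR_BGR2HSV)
    teal=cv2.inRange(hsv,(78,100,50),(95,255,255))
    teal=cv2.morphologyEx(teal,cv2.MORPH_CLOSE,np.ones((9,9)))
    cork=cv2.inRange(hsv,(5,90,50),(20,220,255))
    cork=cv2.morphologyEx(cork,cv2.MORPH_CLOSE,np.ones((5,5)))
    return teal,cork
def comp(mask,seed):
    n,l,s,ce=cv2.connectedComponentsWithStats(mask)
    i=1+np.argmin(((ce[1:]-np.array(seed))**2).sum(1)+1e6*(s[1:,4]<300)); return l==i
def qd(yaw):
    "tool down; tool x along world dir yaw"
    from scipy.spatial.transform import Rotation as Ro
    M=np.array([[np.cos(yaw),np.sin(yaw),0],[np.sin(yaw),-np.cos(yaw),0],[0,0,-1]]).astype(float)
    return Ro.from_matrix(M).as_quat()
E
cat > s2.py <<'E'
from h import *
for n,sd in (("top",[(492,238),(256,243),(373,210)]),("scene",[(176,162),(384,190),(268,212)])):
    c=dict(np.load(f"/tmp/{n}0.npz")); te,co=masks(c)
    print(n)
    print(np.round(rect(c,comp(te,sd[0]),.054),4)); print(np.round(rect(c,comp(te,sd[1]),.07),4)); print(np.round(rect(c,comp(co,sd[2]),.001),4))
    v=c["image"].copy(); v[te>0]=(0,0,255); v[co>0]=(255,0,0); cv2.imwrite(f"pics/m_{n}.png",v)
c=dict(np.load("/tmp/top0.npz"))
for nm,p,z in (("bookend foot",(447,157),0),("be2",(475,157),0),("books",(500,150),.0),("booktop",(540,135),.15),("kettle",(590,340),.1),("bin",(257,154),.085),("bin",(338,156),.085),("m3",(346,277),.01),("m3",(398,280),.01),("jar",(165,220),.1),("pink",(300,280),.07),("purple",(230,205),.07)):
    print(nm,np.round(toplane(c,[p],z)[0],3))
E
python3 s2.py
```

```text
top
[  0.5009  -0.2926   0.2043 130.5472 159.1488]
[ 0.4831  0.2863 -0.1488 53.7136 94.3221]
[ 5.697000e-01 -7.000000e-04 -1.890000e-02  1.814293e+02  2.089281e+02]
scene
[  0.505   -0.2905   0.2021 136.1777 160.2877]
[ 0.4881  0.2872 -0.1454 59.2222 93.171 ]
[ 5.710000e-01 -0.000000e+00 -1.780000e-02  1.815866e+02  2.110044e+02]
bookend foot [ 0.706 -0.191  0.   ]
be2 [ 0.708 -0.264  0.   ]
books [ 0.727 -0.331  0.   ]
booktop [ 0.739 -0.376  0.15 ]
kettle [ 0.254 -0.528  0.1  ]
bin [0.696 0.283 0.085]
bin [0.693 0.09  0.085]
m3 [0.4   0.066 0.01 ]
m3 [ 0.393 -0.065  0.01 ]
jar [0.535 0.5   0.1  ]
pink [0.397 0.177 0.07 ]
purple [0.574 0.349 0.07 ]
```

```bash
python3 -c "
from h import *
print(current_joint_pos(), current_position())
for y in (0,1.57,-1.57,3.14): print(y,inverse_kinematics([.5,-.3,.1],qd(y)))
print(qd(0))"
```

```text
[-1.37008764e+00  3.58782009e-01  1.51038552e+00 -3.94419566e-05
  1.27254625e+00 -1.15098726e-01] [ 0.18632187 -0.57029365  0.22263902]
0 [-6.58858739e-01  4.69323943e-01  1.67718660e+00 -4.44089210e-16
  9.95082113e-01 -6.58858739e-01]
1.57 [-6.58858739e-01  4.69323943e-01  1.67718660e+00 -4.44089210e-16
  9.95082113e-01 -2.22885874e+00]
-1.57 [-6.58858739e-01  4.69323943e-01  1.67718660e+00 -4.44089210e-16
  9.95082113e-01  9.11141261e-01]
3.14 [-6.58858739e-01  4.69323943e-01  1.67718660e+00 -4.44089210e-16
  9.95082113e-01  2.48432657e+00]
[1. 0. 0. 0.]
```

View pics/m_top.png

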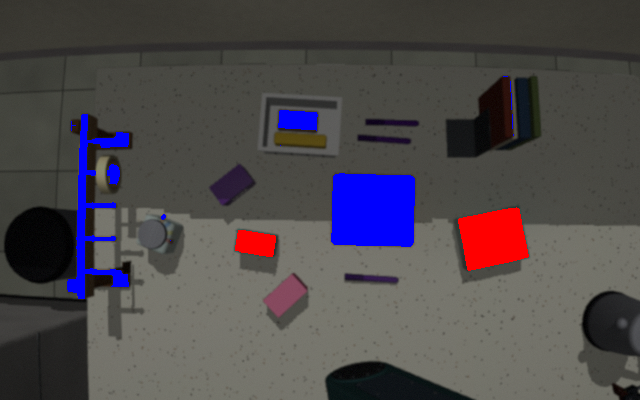

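```bash
cat > s3.py <<'E'
from h import *
for n,pp in (("top",[(600,310),(613,322),(590,335),(585,320),(630,345),(628,390)]),("scene",[(75,58),(85,60),(100,90),(130,110),(80,90),(100,125)])):
    c=dict(np.load(f"/tmp/{n}0.npz"))
    for u,v in pp:
        z=float(c["range_z"][v,u]); X=rays(c,[(u,v)])[0]*z
        print(n,u,v,np.round(c["R"].T@(X-c["t"]),3))
E
python3 s3.py
```

```text
top 600 310 [ 0.321 -0.571  0.067]
top 613 322 [ 0.303 -0.568  0.134]
top 590 335 [ 0.25  -0.568  0.025]
top 585 320 [ 0.288 -0.559  0.013]
top 630 345 [ 0.257 -0.585  0.186]
top 628 390 [ 0.197 -0.498  0.324]
scene 75 58 [ 0.275 -0.679  0.196]
scene 85 60 [ 0.292 -0.627  0.205]
scene 100 90 [ 0.331 -0.589  0.132]
scene 130 110 [ 0.283 -0.563  0.02 ]
scene 80 90 [ 0.347 -0.646  0.135]
scene 100 125 [ 0.363 -0.629  0.013]
```

```bash
cat > s4.py <<'E'
from h import *
M=np.array([.570,0.,-.0185]); m=M[2]; ux=np.array([np.cos(m),np.sin(m)]); uy=np.array([-np.sin(m),np.cos(m)])
W=lambda a,b,z: [*(M[:2]+a*ux+b*uy),z]
T=np.array([.502,-.292]); b=(T-M[:2])@uy; print("tub in mat",(T-M[:2])@ux,b)
p=current_position()
servo_line([p[0],p[1],.33],rate=.2)
move_ptp(W(-.185,b,.16),qd(-np.pi/2+m))
servo_line(W(-.185,b,.015),rate=.12)
print(current_position(),current_force())
servo_line(W(-.0762,b,.015),rate=.05)
print(current_position(),current_force(),current_clock())
servo_line(W(-.12,b,.015),rate=.12)
servo_line(W(-.12,b,.12),rate=.15)
# move to -y side
try:
    move_ptp(W(0,b-.15,.15),qd(m))
except PlanningError as e: print(e)
c=capture("top");cv2.imwrite("pics/t4.png",c["image"]);np.savez("/tmp/t4.npz",**{k:np.array(v) for k,v in c.items()})
te,co=masks(c); r=rect(c,comp(te,project(c,[W(0,b,.054)])[0]),.054); d=r[:2]-M[:2]
print(r,d@ux,d@uy,r[2]-m,current_clock())
E
python3 s4.py
```

```text
tub in mat -0.06258667196568919 -0.2932079611679383
[ 0.37999341 -0.29015527  0.01550971] [ 0.43599671 -0.09324712 -0.75143227]
[ 0.48802044 -0.2911477   0.01462759] [-2.95145013  1.64517551 -1.37578652] 6.5833
[ 5.64770874e-01 -3.08693359e-01 -8.63543299e-03  1.27939522e+02
  1.57903275e+02] 0.0004822702310125165 -0.30873726904299376 0.009864567007363639 9.4417
```

View pics/t4.png

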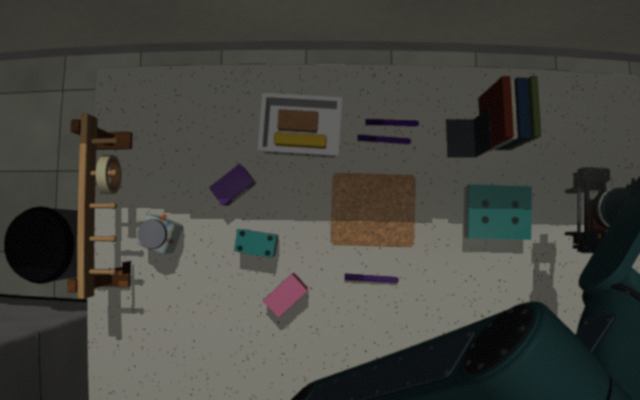

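The wide tub (499,211) is now in line with the mat (373,210) and square to it, and nothing else has moved. Next is the push along mat y.

```bash
cat > s5.py <<'E'
from h import *
M=np.array([.570,0.,-.0185]); m=M[2]; ux=np.array([np.cos(m),np.sin(m)]); uy=np.array([-np.sin(m),np.cos(m)])
W=lambda a,b,z: [*(M[:2]+a*ux+b*uy),z]
servo_line(W(0,-.435,.015),rate=.12)
servo_line(W(0,-.0905,.015),rate=.07)
print(current_position(),current_force(),current_clock())
servo_line(W(0,-.135,.015),rate=.12)
servo_line(W(0,-.135,.14),rate=.15)
move_ptp(W(-.05,-.26,.2),qd(m))
c=capture("top");cv2.imwrite("pics/t5.png",c["image"]);np.savez("/tmp/t5.npz",**{k:np.array(v) for k,v in c.items()})
te,co=masks(c); r=rect(c,comp(te,project(c,[W(0,0,.056)])[0]),.056); d=r[:2]-M[:2]
print(r,d@ux,d@uy,r[2]-m,current_clock())
r=rect(c,comp(te,(256,243)),.07);print(r)
E
python3 s5.py
```

```text
[ 0.57035309 -0.09189438  0.01648566] [ 0.1825198  -9.56845375  9.27641817] 15.7917
[ 5.72450317e-01 -1.56019592e-03  2.32716743e-03  1.28413345e+02
  1.55209656e+02] 0.002478760062381032 -0.0015146006560610992 0.020827167428308962 17.9917
[ 0.48314597  0.28626715 -0.14882503 53.71363831 94.32210541]
```

View pics/t5.png

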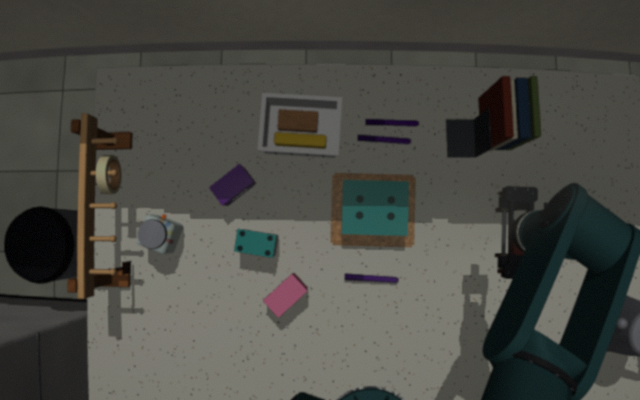

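The wide tub (375,209) is centred and square on the mat. I'll refine both tub poses from the four dark dots on each lid, seen in both cameras.

```bash
cat >> h.py <<'E'
def dots(c,seed,z,dz=0.0):
    te,_=masks(c); m=comp(te,seed).astype(np.uint8)
    cs,_=cv2.findContours(m,0,2); hull=cv2.convexHull(max(cs,key=cv2.contourArea)); H=np.zeros_like(m); cv2.fillPoly(H,[hull],1)
    g=c["image"][:,:,1].astype(np.float32)
    # remove illumination steps: local max background
    bg=cv2.morphologyEx(np.where(H>0,g,0).astype(np.float32),cv2.MORPH_CLOSE,cv2.getStructuringElement(2,(17,17)))
    w=np.clip(1-g/np.maximum(bg,1)-.15,0,1)*cv2.erode(H,np.ones((3,3)))
    n,l,s,ce=cv2.connectedComponentsWithStats((w>.1).astype(np.uint8))
    o=[]
    for i in range(1,n):
        if 6<=s[i,4]<400:
            v,u=np.nonzero(l==i); ww=w[v,u]; o.append((ww.sum(),(u*ww).sum()/ww.sum(),(v*ww).sum()/ww.sum(),s[i,4]))
    o=sorted(o,reverse=True)[:4]
    P=toplane(c,[(a[1],a[2]) for a in o],z-dz)[:,:2]; ctr=P.mean(0)
    # order by fit: long axis via PCA
    U=np.linalg.svd(P-ctr)[2][0]; U=U if U[1]>0 else -U
    yaw=np.arctan2(-U[0],U[1]); V=np.array([U[1],-U[0]])
    return np.array([*ctr,yaw]),np.round(np.c_[(P-ctr)@V,(P-ctr)@U]*1000,1),[x[3] for x in o]
E
cat > s6.py <<'E'
from h import *
c=capture("top"); s=capture("scene"); cv2.imwrite("pics/s6.png",s["image"])
np.savez("/tmp/s6.npz",**{k:np.array(v) for k,v in s.items()})
for n,k in (("top",c),("scene",s)):
    for nm,X,z in (("flat",(.572,-.0015,.056),.056),("small",(.485,.286,.07),.07)):
        sd=project(k,[X])[0]; te,_=masks(k)
        print(n,nm,*dots(k,sd,z,.003), rect(k,comp(te,sd),z)[:3])
E
python3 s6.py
```

```text
top flat [ 0.57323325 -0.00150962 -0.01407015] [[-20.  -38.1]
 [-19.7  38.2]
 [ 19.9 -38.1]
 [ 19.8  38. ]] [np.int32(47), np.int32(46), np.int32(38), np.int32(35)] [ 0.57243634 -0.00171072 -0.02277655]
top small [ 0.48355931  0.28809419 -0.14686169] [[-17.7  34. ]
 [ 17.8  34. ]
 [-17.8 -33.9]
 [ 17.8 -34.1]] [np.int32(30), np.int32(28), np.int32(26), np.int32(27)] [ 0.48331079  0.28624097 -0.14990841]
scene flat [ 0.57302021 -0.00094133 -0.01692843] [[-19.9  37.8]
 [-20.  -38. ]
 [ 19.8  38.1]
 [ 20.1 -37.9]] [np.int32(30), np.int32(29), np.int32(30), np.int32(29)] [ 5.76185669e-01 -7.72399902e-05 -1.98892860e-02]
scene small [ 0.48224866  0.28816209 -0.14231058] [[ 17.7 -34.3]
 [ 17.9  33.9]
 [-17.7  34.5]
 [-17.9 -34.1]] [np.int32(20), np.int32(20), np.int32(20), np.int32(18)] [ 0.48825754  0.28712872 -0.14536825]
```

View pics/s6.png

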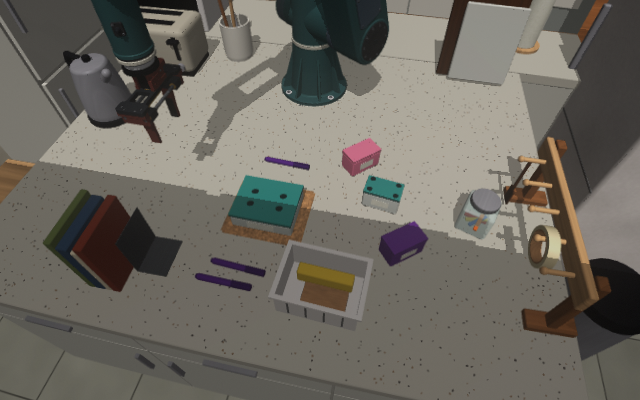

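The dot patterns match the nominal layout within 0.3 mm, and the two cameras agree within 1.3 mm. Next I grasp the small tub.

```bash
cat > s7.py <<'E'
from h import *
S=np.array([.4830,.2881,-.145]); F=np.array([.5731,-.0012,-.0155])
p=current_position(); servo_line([p[0],p[1],.25],rate=.2)
move_ptp([S[0],S[1],.16],qd(S[2]))
servo_line([S[0],S[1],.026],rate=.1)
z0=current_position(); print(z0,current_force())
move_gripper(.03); print("gap",current_finger_gap())
servo_line([S[0],S[1],.17],rate=.1); print(current_finger_gap(),current_force())
move_ptp([F[0],F[1],.17],qd(F[2]))
servo_line([F[0],F[1],.100],rate=.08)
print(current_position(),current_force(),current_clock())
for n in("top","scene"):
    c=capture(n);cv2.imwrite(f"pics/{n}7.png",c["image"]);np.savez(f"/tmp/{n}7.npz",**{k:np.array(v) for k,v in c.items()})
E
python3 s7.py; python3 -c "
import cv2
a=cv2.imread('pics/scene7.png')[90:290,150:400];cv2.imwrite('pics/c7.png',cv2.resize(a,None,fx=3,fy=3,interpolation=2))
a=cv2.imread('pics/top7.png')[120:300,270:470];cv2.imwrite('pics/d7.png',cv2.resize(a,None,fx=3,fy=3,interpolation=2))"
```

```text
[0.48345966 0.28832582 0.02657626] [-1.00254876  0.79062671  0.07606865]
gap 0.05577779968808467
0.05610505674199253 [ 0.79833011  0.38964156 -0.7327575 ]
[ 0.57360836 -0.00124567  0.10043899] [ 0.36027258  0.68633796 -1.62821134] 26.35
```

View pics/c7.png

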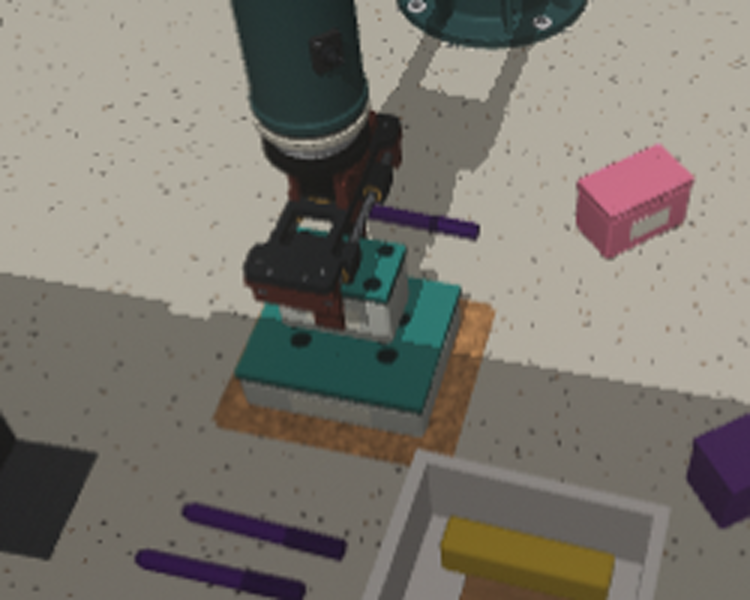

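View pics/d7.png

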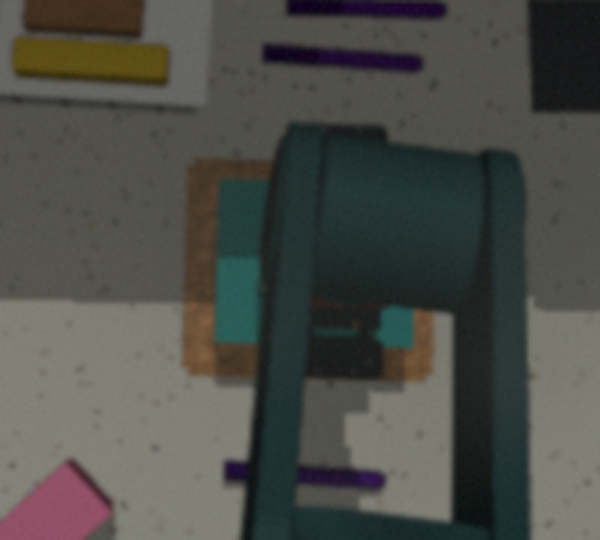

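The small tub is held just above the wide tub's lid. The scene view shows its two left lid dots at about (278,173) and (274,185). I'll check these against the expected positions.

```bash
python3 - <<'E'
from h import *
s=dict(np.load("/tmp/scene7.npz")); F=np.array([.5731,-.0012,-.0155])
g=s["image"][:,:,1].astype(float)
zl=.1004-.0266+.07
for sx in(-1,1):
    c,n=np.cos(F[2]),np.sin(F[2]); a,b=17.8e-3*sx,34e-3
    e=np.array([F[0]+a*c-b*n,F[1]+a*n+b*c,zl-.003]); p=project(s,[e])[0]
    u0,v0=np.round(p).astype(int); w=g[v0-5:v0+6,u0-5:u0+6]; k=np.clip(np.percentile(w,70)*.6-w,0,None)
    vv,uu=np.mgrid[v0-5:v0+6,u0-5:u0+6]; q=[(uu*k).sum()/k.sum(),(vv*k).sum()/k.sum()]
    print(p,q,(toplane(s,[q],zl-.003)[0]-e)*1000)
E
```

```text
[278.32763458 173.6424127 ] [np.float64(278.6671264367816), np.float64(173.59954022988506)] [-2.96021149e-01  7.57883243e-01  2.77555756e-14]
[274.04952759 184.84257142] [np.float64(273.3594852635949), np.float64(184.83893731838938)] [ 3.15554061e-01 -1.57823315e+00  2.77555756e-14]
```

Alignment is within 1 mm. Now I lower it with contact detection.

```bash
cat > s8.py <<'E'
from h import *
F=np.array([.5731,-.0012,-.0155])
r=servo_line([F[0],F[1],.0765],rate=.015,contact_N=4)
print(r,current_position(),current_force(),current_finger_gap(),current_clock())
c=capture("scene");cv2.imwrite("pics/scene8.png",c["image"])
cv2.imwrite('pics/c8.png',cv2.resize(c["image"][130:250,200:340],None,fx=5,fy=5,interpolation=2))
E
python3 s8.py
```

```text
True [ 0.57303708 -0.00119152  0.07672047] [-0.15541112 -0.10491669  4.63867115] 0.05596261380944361 27.9583
```

View pics/c8.png

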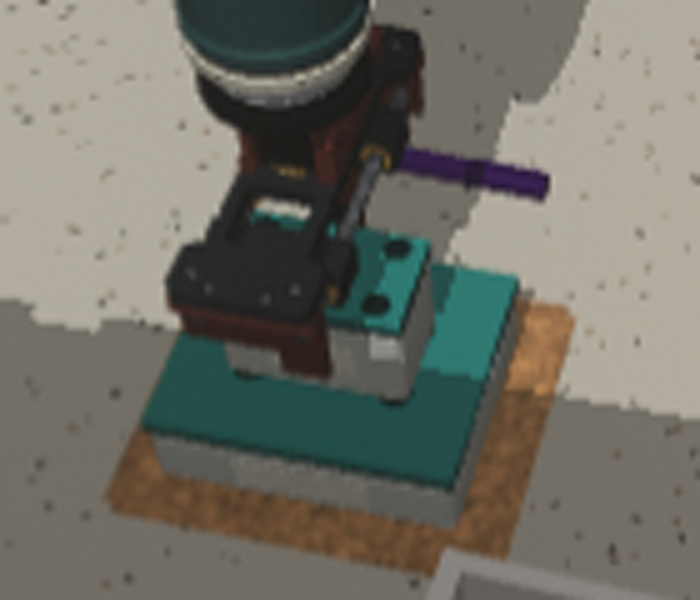

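First contact came with the TCP at z=0.0767, so the base is about 50 mm above the counter. Seated would be 51 mm and unseated 56 mm, so the feet are in the recesses. I release, back off and check.

```bash
cat > s9.py <<'E'
from h import *
move_gripper(.085); sleep(.3)
p=current_position(); print(p,current_force(),current_finger_gap())
servo_line([p[0],p[1],.19],rate=.08)
move_ptp([.48,-.30,.25],qd(-.0155)); sleep(.3)
M=np.array([.570,0.,-.0185])
for n in("top","scene"):
    c=capture(n);cv2.imwrite(f"pics/{n}9.png",c["image"])
    sd=project(c,[(.573,-.001,.121)])[0]; te,_=masks(c)
    try: print(n,*dots(c,sd,.121,.003))
    except Exception as e: print(e)
    cv2.imwrite(f"pics/z{n}9.png",cv2.resize(c["image"][130:280,200:440],None,fx=3,fy=3,interpolation=2))
    # small lid height from depth
    u,v=np.round(sd).astype(int); z=np.median(c["range_z"][v-2:v+3,u-2:u+3]); X=rays(c,[sd])[0]*z
    print("lid z",np.array(c["R"]).T@(X-np.array(c["t"])),current_clock())
E
python3 s9.py
```

```text
[ 0.57197616 -0.00105826  0.07580954] [ 0.27370261 -0.0483737   0.38936361] 0.08482896528226404
top [ 0.57336502 -0.00187996 -0.02593914] [[-18.2 -34.4]
 [ 18.4 -33.9]
 [ 17.8  34.3]
 [-18.   34. ]] [np.int32(33), np.int32(29), np.int32(29), np.int32(26)]
lid z [ 0.57294514 -0.00089823  0.12208312] 32.0833
scene [0.59256042 0.01066039 0.06907137] [[ -2.8  43.1]
 [ 10.5 -17.3]
 [ -0.8  21.1]
 [ -6.9 -46.9]] [np.int32(133), np.int32(69), np.int32(24), np.int32(22)]
lid z [ 0.57163951 -0.00161165  0.11927248] 32.1333
```

View pics/ztop9.png

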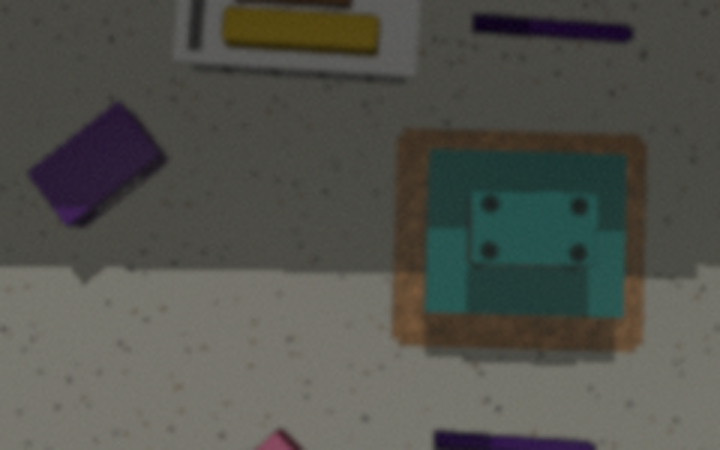

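View pics/zscene9.png

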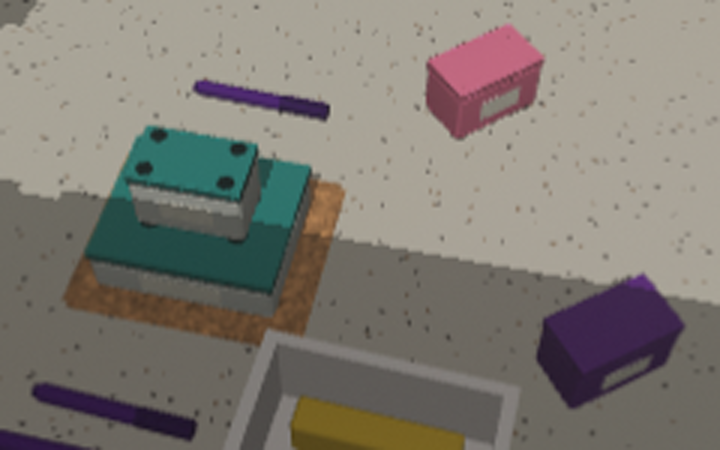

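The small tub stands upright and central on the wide tub's lid, with lid height 0.119–0.122 m (seated 0.121, unseated 0.126). The cork border is even all round. I'm handing it in.

```bash
python3 -c "
from bench import *
close_job(); print(current_clock())"
```

```text
the job is handed in; nothing more can be done
the job is handed in; nothing more can be done
```

The wide tub is slid to the middle of the mat, the small tub is seated on its lid, and the job is handed in. The clock read 32.1 s at my last check, against the 64 s limit; no verdict is reported.

**Wide tub:** I pushed it with the open fingers along mat x, then along mat y. It ended about 3 mm off centre in mat x and 1–2 mm in mat y, and within 0.01 rad of square by its lid recesses. The lid-outline fit from the mask varied by about 0.02 rad.

**Small tub:** I gripped the teal one, not the pink or purple look-alikes, and lowered it at 15 mm/s. First contact came with its base about 50 mm above the counter (51 is seated, 56 is not).

**Last checks:**
- **Seating:** after release the lid height read 122 mm from the top camera and 119 mm from the scene camera. Seated is 121 mm and unseated is 126 mm.
- **Centring:** by the top camera it sits within about 1 mm and 0.01 rad of the wide tub's recesses as measured before stacking.
- **Failed check:** the scene camera's dot fit after stacking was unusable because the two teal lids merged in the mask. I relied on the top camera's fit and the two height readings instead.
- **Other things:** the jar, markers, bin and bookend showed no movement in the last views of each I looked at. I did not measure them numerically.

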